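Stage a bearing in the loading chute

TASK

Set up the bearing in the sloped loading chute with fingertip pushes only: first push the black knob of the stop pin fully home so that the pin bars the upper end, then gently roll the bearing up the gutter, past the sprung red catch, to the pin, and let go so that it stays there and cannot roll back. Do not grip, lift or carry the bearing or ram it into the pin, and leave the spare bearing, the bush and the block beside the chute where they are.

Things in the scene. Friction and masses are not known exactly. Their poses are not given: they have to be found in the camera images.
- gutter: sloped gutter of the fixed chute, two steel angles, rising 7 degrees along its own +y. Origin on its floor, mid-width, 62 mm above the bench. x across (the pin's knob is on the -x side), y up the slope, z square to the floor. Walls 16 mm high, inner faces at x = +-15 mm, outer +-18 mm. Low end y = -135 mm, closed by a plate 16 mm high with its inner face at y = -129.5 mm
- upper_end (a point): middle of the gutter floor at its open upper end (gutter y = +120 mm); a bearing rolled out there falls off. Two aluminium blocks that carry the stop pin flank the gutter at gutter y 55 to 75 mm, 47 mm above its floor: guide block x -32 to -18 mm, bush block x 18 to 27 mm
- bearing: oiled steel ball bearing with blue seals, 72 mm diameter, 27 mm wide, 0.3 to 0.65 kg, on edge in the gutter, free to roll. Origin at its centre, own x along its axle. Starts against the low end plate: centre at gutter y = -100, z = 36 mm. Held between catch and pin its centre is at gutter y = 18 mm (back on the catch) to 24 mm (touching the pin). Let go below the catch, it rolls back
- catch (a joint): sprung red non-return catch in the gutter's floor slot: 0 = up, 0.24 rad = pressed flush. Its ramp starts at gutter y = -37 mm; its tip stands 10 mm above the floor at y = -6 mm. A bearing rolled up over it presses it down (a push of 5 to 15 N takes it over), and it springs up behind the bearing by itself
- stop_pin (a joint): travel of the stop pin (m), a 10 mm steel pin that slides along gutter +x across the gutter at gutter y = 65 mm, 36 mm above the floor. 0 = drawn out, 0.040 = fully home, across the gutter into the bush block. Starts at 0 to 0.010; slides with about 3 N and stays where it is left
- pin_knob (a point): centre of the outer (-x) end face of the stop pin's black round knob, 26 mm diameter, 12 mm thick; it moves with the pin. At gutter x = -86 mm when the pin is drawn out, -46 mm when home, about 105 mm above the bench. Push it along gutter +x.
- spare_bearing: a like bearing lying flat on the bench on the robot's side of the chute, 72 mm diameter, 27 mm high, origin under its centre; leave it alone
- loose_bush: small copper-coloured turned bush, 24 mm diameter, 20 mm high, upright on the bench on the robot's side of the chute, origin under its centre; leave it alone
- loose_block: steel block 40 x 43 x 20 mm on the bench near the upper end of the chute, origin under its centre; leave it alone
Things that resemble listed ones, but are neither listed nor needed, are in the scene too. Leave any brown look-alike of the bearing alone.

How it is judged:
By the outcome, as a careful person would: the job done as asked, in the order asked, and still so for the second after the job is handed in, with the robot touching nothing.
It also fails if it takes over 45 s, if anything falls off the work surface, if the arm or the gripper's body presses on something with over 40 N, if the wrist force passes 120 N, or if a joint passes its speed limit or range.

ROBOT

A 6-joint arm with a two-finger parallel gripper is mounted at the origin on a cart in front of the work surface, level with it; the furniture and walls round the work are solid. World frame = base frame: x ahead of the robot, y to its left, z up, the work surface at z = 0. Lengths are in m, angles in rad, forces in N, time in s.
With the tool pointing down it reaches from about 0.25 to 0.775 m from the base axis. Payload 4 kg.
Tool frame: the origin (TCP) lies at the very end of the fingers, on their centre line; the grasp point (between the pads) lies 19 mm behind it (tcp_to_grasp is the distance from the TCP to the grasp point, in m); z points along the fingers, y is the line along which they close (so a half turn about z gives the same grasp; the last joint's range is limited). The gripper opens to 94 mm and grips with 3 to 60 N. Pads are 16 mm wide; open, the fingers measure 119 mm over their backs; the gripper's body (75 mm by 177 mm) begins 78 mm behind the grasp point.
Start: joints at [1.12, 0.087, 1.371, -0, 1.684, -0.103], TCP at [0.187, 0.517, 0.206] pointing down, gripper open.
Joint ranges: [-3.1, 3.1], [-0.76, 2.03], [0.27, 2.55], [-1.08, 4.22], [0.17, 2.65], [-2.57, 2.57]. Speed limits (rad/s): [2.79, 2.79, 3.14, 3.14, 3.14, 3.14].

INTERFACE

Orientations are given as [roll, pitch, yaw] about the fixed x, y, z axes, in that order (R = Rz(yaw) Ry(pitch) Rx(roll)).
In Python, from bench import * gives the robot as it stands.
- The arm moves only by the tool run_rows, called after "Call:" by a JSON object that holds its "fn" and its "kwargs", one argument or row to a line. Schema: {"type":"object","properties":{"moves":{"type":"array","items":{"type":"array","items":{"type":"array","items":{"type":"number"},"minItems":5,"maxItems":5},"minItems":1,"maxItems":20},"minItems":1,"maxItems":1},"only":{"type":"string"},"quiet":{"type":"boolean"},"lines":{"type":"string"}},"required":["moves"],"additionalProperties":false}. moves is a list that holds a single list of rows (three levels of brackets), with 1 to 20 rows, each of 5 numbers: the finger opening in m, then dx, dy, dz in normalised numbers (1 is 0.5 m), then a turn about the tool's z in normalised numbers (1 is 2 pi rad); each row shifts and turns the commanded pose from where the row before left it, along the tool's axes as they then stand; what a row does not reach is not made up. A row lasts 1/12 s, in which the tool goes at most 0.0417 m and 0.125 rad, less where a joint would pass 70% of its speed; a pose out of reach is approached as far as the arm can. The fingers move at their own pace and stop on an object; the grip force is fixed at half the most. Time passes only in rows, so rows that do not move let the fingers close. The tool returns the time, the measured TCP pose, the force, the opening and the grip force at its end. only (a regular expression) keeps the lines of the reply that match it, lines (a string "A,B") keeps lines A to B, and quiet returns only ok. Input that does not fit is refused with a message, and nothing moves.
- get_obs(): the state, without advancing time (a new reading comes with each control period).
- snapshot(name): name is "scene" or "top"; returns a dict with "color" (400x640x3 uint8, blue, green, red), "fx", "fy", "cx", "cy" (pixels), "k1" (the pictures are not rectified: a ray, as slopes to the right and down, at radius r is drawn at 1 + k1 r^2 times it, then the intrinsics apply), "extrinsics" (4x4, takes a point from world to camera coordinates). Camera axes: x right, y down, z forward; pixel columns grow to the right and rows downward; lengths in m; the calibration is good to about 2 mm. A picture is of the moment at which its call begins. There is no depth.
- close_job(): hands the job in; it is judged then, once.
The state is a dict: "time": time; "joint_positions": joint angles; "qvel": joint speeds; "joint_torque": joint torques, N m; "tool_pos": TCP position; "ee_rot": TCP orientation; "wrist_force": force on the tool from outside, world axes, zero at the start; "wrist_torque": the same for the moment, N m; "width": finger opening in m; "finger_force": force on a finger pad.
Only numpy, scipy, OpenCV 4.12 (cv2) and the standard library are available. Lean on these libraries where they do the work, as an engineer would, in place of code of your own. Each camera call takes 0.05 s, during which the arm holds its last target. There are 200 camera calls.

## Working session

There is one attempt and no reset: what is moved stays moved. The work goes in short steps, Python scripts to look and compute and a tool call to move; the robot and the scene stay as the last step left them, time stands still between calls to the robot, and variables do not carry over. Pictures are saved under pics/ and viewed, at most 10 in all, crops included, and the job is handed in when it is done.

```bash
mkdir -p pics; python3 - <<'E'
from bench import *
import cv2
for n in("scene","top"):
    s=snapshot(n); cv2.imwrite(f"pics/{n}0.png",s["color"])
    print(n,s["fx"],s["fy"],s["cx"],s["cy"],s["k1"],s["extrinsics"])
o=get_obs();print(o)
E
```

```text
scene 462.2404232451998 462.2404232451998 314.31879320781945 199.5040174868949 0.028849968456043665 [[ 7.88359192e-01 -6.15214987e-01 -5.51690426e-04 -3.55676468e-01]
 [-4.07561131e-01 -5.21591715e-01 -7.49557208e-01  2.77830960e-01]
 [ 4.60851071e-01  5.91145162e-01 -6.61939338e-01  6.86443305e-01]
 [ 0.00000000e+00  0.00000000e+00  0.00000000e+00  1.00000000e+00]]
top 447.2253022110637 447.2253022110637 323.15739866397945 201.11622486012942 -0.1280832079194309 [[-0.00939703 -0.99992015 -0.00844976  0.04910236]
 [-0.98485043  0.01071796 -0.17307441  0.50299154]
 [ 0.17315115  0.00669537 -0.98487251  0.95445807]
 [ 0.          0.          0.          1.        ]]
{'time': 0.1, 'joint_positions': array([ 1.11987688e+00,  8.78929474e-02,  1.37209640e+00, -1.96711828e-05,
        1.68361878e+00, -1.03094463e-01]), 'qvel': array([ 9.63360952e-04, -7.39536467e-04, -2.41036622e-03, -1.56495867e-03,
        9.36483913e-05, -7.18001294e-05]), 'joint_torque': array([ 2.14369466e-03, -3.41248584e+01, -3.03304517e+01,  7.18999933e-02,
        3.04026715e-02, -1.04260494e-04]), 'tool_pos': array([0.18725797, 0.51660753, 0.20441817]), 'ee_rot': array([-3.13958587e+00, -1.87968882e-04,  2.79376529e+00]), 'wrist_force': array([0.29075303, 0.01119295, 0.04579544]), 'wrist_torque': array([ 0.05469097, -0.05234552,  0.04039613]), 'finger_force': 0.0, 'width': 0.09408319018237705}
```

View pics/scene0.png

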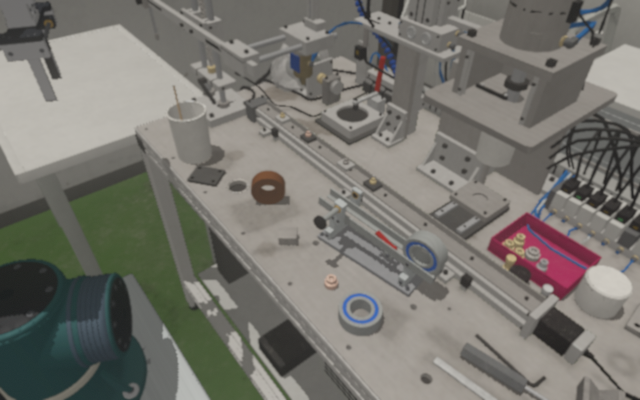

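View pics/top0.png

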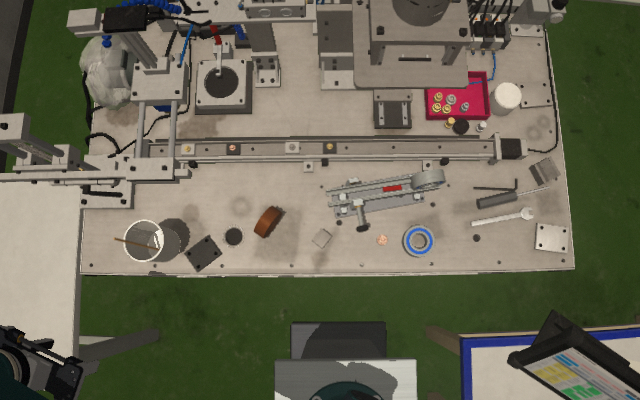

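```bash
python3 - <<'E'
import cv2,numpy as np
t=cv2.imread("pics/top0.png");s=cv2.imread("pics/scene0.png")
a=cv2.resize(t[160:260,310:450],None,fx=5.7,fy=5.7,interpolation=cv2.INTER_CUBIC)[:570]
cv2.imwrite("pics/c_top.png",cv2.resize(t[160:260,315:455],(784,560),interpolation=cv2.INTER_CUBIC))
cv2.imwrite("pics/c_scene.png",cv2.resize(s[180:300,305:465],(800,600),interpolation=cv2.INTER_CUBIC))
E
```

```text
(no output)
```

View pics/c_top.png

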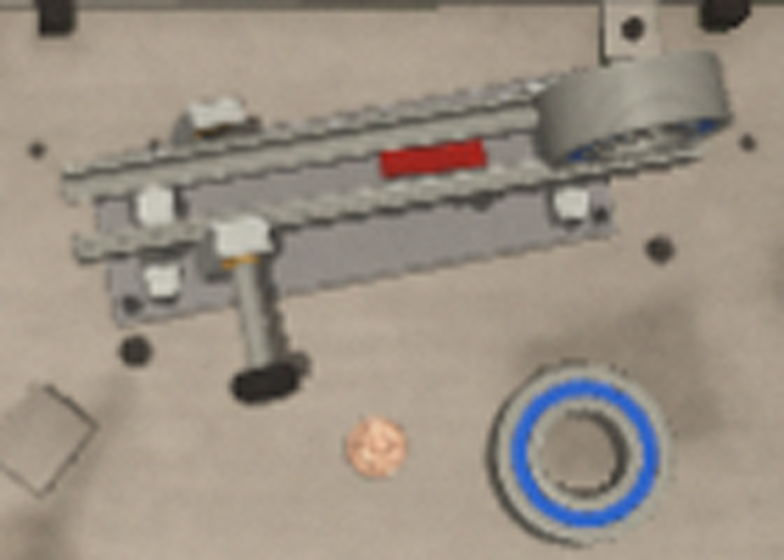

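View pics/c_scene.png

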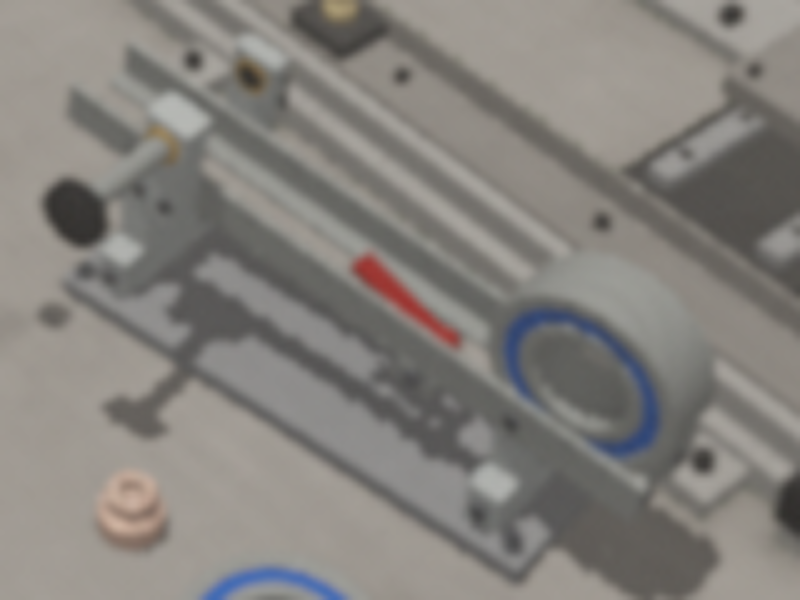

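```bash
cat > h.py <<'E'
import numpy as np,cv2
from scipy.optimize import least_squares
from scipy.spatial.transform import Rotation as R
CAM={}
def cam(n,s): CAM[n]=(np.array([[s["fx"],0,s["cx"]],[0,s["fy"],s["cy"]],[0,0,1.]]),np.array([s["k1"],0,0,0.]),np.array(s["extrinsics"]))
def proj(n,P):
    K,D,E=CAM[n]
    return cv2.projectPoints(np.atleast_2d(P).astype(float),cv2.Rodrigues(E[:3,:3])[0],E[:3,3],K,D)[0][:,0]
def tri(pt,ps):
    return least_squares(lambda X:np.r_[proj("top",X)[0]-pt,proj("scene",X)[0]-ps],[.45,0,.1])
def g2w(p,P): return p[:3]+R.from_euler('ZX',[p[3],np.radians(7)]).apply(np.atleast_2d(P))
E
cat > fit.py <<'E'
from bench import *
from h import *
for n in("scene","top"): cam(n,snapshot(n))
T=lambda u,v:np.array([315+(u+.5)/5.6-.5,160+(v+.5)/5.6-.5]); S=lambda u,v:np.array([305+(u+.5)/5-.5,180+(v+.5)/5-.5])
obs=[("top",(16.5,120,16),T(65,181)),("top",(-16.5,120,16),T(80,240)),("top",(-25,65,47),T(244,236)),("top",(22.5,65,47),T(217,109)),
("top",(-16.5,-135,16),T(703,155)),
("scene",(-18,120,16),S(72,88)),("scene",(15,120,16),S(128,47)),("scene",(-25,65,47),S(179,115)),("scene",(22.5,65,47),S(263,47)),
("scene",(-18,-135,16),S(648,488)),("scene",(-13.5,-100,36),S(583,382))]
f=lambda p:np.concatenate([proj(n,g2w(p,np.array(P)/1e3))[0]-o for n,P,o in obs])
r=least_squares(f,[.45,-.08,.06,.15],loss="soft_l1")
np.save("g.npy",r.x);print(r.x.round(4));print(f(r.x).reshape(-1,2).round(1).tolist())
k=tri(T(262,388),S(73,213));print("knob face tri",k.x.round(4),k.fun.round(1))
for t in(0,.01):
  w=g2w(r.x,[-.086+t,.065,.036]);print(t,w.round(4),[((proj("top",w)[0]-[315,160])*5.6).round(),((proj("scene",w)[0]-[305,180])*5).round()])
print(g2w(r.x,np.array([[0,-100,36],[0,24,36],[0,-129.5,0],[0,120,0]])/1e3).round(4))
E
python3 fit.py
```

```text
[ 0.5243 -0.081   0.0623  0.1824]
[[-0.1, -2.1], [0.2, 2.4], [-0.5, -0.2], [-0.3, 0.4], [0.6, -1.8], [-0.5, -0.7], [-0.3, -1.0], [0.4, -0.0], [0.0, 0.6], [0.2, 0.7], [-0.2, 0.6]]
knob face tri [ 0.4338 -0.0353  0.1072] [ 0.2 -0.3 -0.3  0. ]
0 [[ 0.4288 -0.0375  0.1059]] [array([267., 398.]), array([ 62., 224.])]
0.01 [[ 0.4387 -0.0357  0.1059]] [array([261., 371.]), array([ 82., 208.])]
[[ 0.5431 -0.183   0.0858]
 [ 0.5208 -0.0619  0.1009]
 [ 0.5476 -0.2074  0.0465]
 [ 0.5027  0.0361  0.0769]]
```

The bearing wanted is the blue-sealed one on edge in the gutter, top (428,178) / scene (425,250). Look-alikes are the flat spare bearing at top (419,240) and the brown one at top (268,222). The black knob is at top (362,229) / scene (319,222). The crops confirm the upper end is on the left, and the fit puts the floor at 62 mm and the knob at 106 mm. First I'll close the fingers and turn the tool to line up with the gutter.

The rows are not in the units I measure in: shifts go in shares of 0.5 m and turns go in shares of 2 pi rad. I convert before sending: -0.106 rad / 6.2832 = -0.0169.

```bash
cat > go.py <<'E'
import sys
from bench import *
from h import *
p=np.load("g.npy");o=get_obs();R0=R.from_euler('xyz',o["ee_rot"])
def show(*G):
    gR=R.from_euler('ZX',[p[3],np.radians(7)])
    print("TCP in gutter mm",(gR.inv().apply(o["tool_pos"]-p[:3])*1e3).round(1),"t",round(o["time"],2),"F",o["wrist_force"].round(1),"rpy",o["ee_rot"].round(3))
    for g in G:
        w=g2w(p,np.array(g)/1e3)[0]; print(g,w.round(4),"tool delta mm",(R0.inv().apply(w-o["tool_pos"])*1e3).round(1))
if __name__=="__main__": show(*[tuple(map(float,a.split(","))) for a in sys.argv[1:]])
E
```

Call:
{"fn": "run_rows", "kwargs": {
  "moves": [
    [[0, 0, 0, 0, -0.0169], [0, 0, 0, 0, -0.0169], [0, 0, 0, 0, -0.0169], [0, 0, 0, 0, -0.0169], [0, 0, 0, 0, -0.0169], [0, 0, 0, 0, 0], [0, 0, 0, 0, 0]]
  ]
}}

```text
time: 0.78
tool_pos: [0.1874, 0.517, 0.2052]
ee_rot: [-3.141, -0.0, -2.962]
wrist_force: [0.2, -0.4, 0.9]
width: 0.0507
finger_force: 0.0
```

```bash
python3 go.py=- 2>/dev/null; python3 go.py -125,65,120 -125,65,24
```

```text
TCP in gutter mm [-222.8  661.8   62.8] t 0.78 F [ 0.2 -0.4  0.9] rpy [-3.141 -0.    -2.962]
(-125.0, 65.0, 120.0) [ 0.3923 -0.0547  0.1893] tool delta mm [ -99.6 -599.    16.1]
(-125.0, 65.0, 24.0) [ 0.3902 -0.0431  0.094 ] tool delta mm [ -99.6 -587.3  111.4]
```

In the tool's units: -0.039 m / 0.5 = -0.078, -0.0065 m / 0.5 = -0.013.

Call:
{"fn": "run_rows", "kwargs": {
  "moves": [
    [[0, -0.013, -0.078, 0, 0], [0, -0.013, -0.078, 0, 0], [0, -0.013, -0.078, 0, 0], [0, -0.013, -0.078, 0, 0], [0, -0.013, -0.078, 0, 0], [0, -0.013, -0.078, 0, 0], [0, -0.013, -0.078, 0, 0], [0, -0.013, -0.078, 0, 0], [0, -0.013, -0.078, 0, 0], [0, -0.013, -0.078, 0, 0], [0, -0.013, -0.078, 0, 0], [0, -0.013, -0.078, 0, 0], [0, -0.013, -0.078, 0, 0], [0, -0.013, -0.078, 0, 0], [0, -0.013, -0.078, 0, 0], [0, 0, 0, 0, 0], [0, 0, 0, 0, 0]]
  ]
}}

```text
time: 2.2
tool_pos: [0.3893, -0.0421, 0.2051]
ee_rot: [3.141, -0.001, -2.966]
wrist_force: [-0.1, -0.6, 0.0]
width: 0.0005
finger_force: 0.0
```

```bash
python3 go.py -125,65,24
```

```text
TCP in gutter mm [-125.7   79.7  134.1] t 2.2 F [-0.1 -0.6  0. ] rpy [ 3.141e+00 -1.000e-03 -2.966e+00]
(-125.0, 65.0, 24.0) [ 0.3902 -0.0431  0.094 ] tool delta mm [ -0.8  -1.3 111.1]
```

Next: go down beside the knob, then up to it, and check by picture before pushing.

In the tool's units: 0.037 m / 0.5 = 0.074, -0.012 m / 0.5 = -0.024.

Call:
{"fn": "run_rows", "kwargs": {
  "moves": [
    [[0, 0, 0, 0.074, 0], [0, 0, 0, 0.074, 0], [0, 0, 0, 0.074, 0], [0, 0, 0, 0, 0], [0, -0.024, -0.002, 0, 0], [0, -0.024, 0, 0, 0], [0, 0, 0, 0, 0], [0, 0, 0, 0, 0]]
  ]
}}

```text
time: 2.87
tool_pos: [0.4141, -0.0364, 0.0965]
ee_rot: [-3.141, 0.002, -2.958]
wrist_force: [-0.9, -0.2, -0.1]
width: 0.0006
finger_force: 0.0
```

```bash
python3 go.py -54,65,24
python3 - <<'E'
from bench import *
import cv2,numpy as np
s=snapshot("scene")["color"];t=snapshot("top")["color"]
f=lambda a:cv2.resize(a,(400,300),interpolation=cv2.INTER_CUBIC)
cv2.imwrite("pics/k1.png",np.hstack([f(s[170:290,290:450]),f(t[160:280,300:460])]))
E
```

```text
TCP in gutter mm [-100.3   67.6   26.1] t 2.87 F [-0.9 -0.2 -0.1] rpy [-3.141e+00  2.000e-03 -2.958e+00]
(-54.0, 65.0, 24.0) [ 0.46   -0.0303  0.094 ] tool delta mm [-46.3  -2.4   2.5]
```

View pics/k1.png

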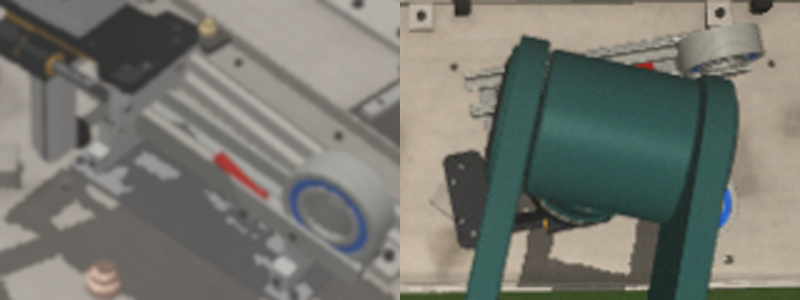

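The picture shows the closed fingertips at crop (48,120), just outside the knob at (83,132) and reaching below its middle. The bearing is still at the low end. I'll push slowly along gutter +x.

In the tool's units: -0.004 m / 0.5 = -0.008, -0.001 m / 0.5 = -0.002.

Call:
{"fn": "run_rows", "kwargs": {
  "moves": [
    [[0, -0.008, -0.002, 0.002, 0], [0, -0.008, -0.002, 0.002, 0], [0, -0.008, 0, 0, 0], [0, -0.008, 0, 0, 0], [0, -0.008, 0, 0, 0], [0, -0.008, 0, 0, 0], [0, -0.008, 0, 0, 0], [0, -0.008, 0, 0, 0], [0, -0.008, 0, 0, 0], [0, -0.008, 0, 0, 0], [0, 0, 0, 0, 0], [0, 0, 0, 0, 0]]
  ]
}}

```text
time: 3.97
tool_pos: [0.4537, -0.0316, 0.0924]
ee_rot: [3.141, 0.002, -2.959]
wrist_force: [0.1, -0.3, 0.7]
width: 0.0004
finger_force: 0.0
```

```bash
python3 go.py -54,65,24
```

```text
TCP in gutter mm [-60.5  64.6  22.4] t 3.97 F [ 0.1 -0.3  0.7] rpy [ 3.141e+00  2.000e-03 -2.959e+00]
(-54.0, 65.0, 24.0) [ 0.46   -0.0303  0.094 ] tool delta mm [-6.5  0.2 -1.7]
```

In the tool's units: -0.002 m / 0.5 = -0.004.

Call:
{"fn": "run_rows", "kwargs": {
  "moves": [
    [[0, -0.004, 0, 0, 0], [0, -0.004, 0, 0, 0], [0, -0.004, 0, 0, 0]]
  ]
}}

```text
time: 4.22
tool_pos: [0.4573, -0.031, 0.0923]
ee_rot: [3.141, -0.004, -2.959]
wrist_force: [-9.2, -2.6, 6.4]
width: 0.0005
finger_force: 4.7
```

Call:
{"fn": "run_rows", "kwargs": {
  "moves": [
    [[0, -0.002, 0, 0, 0], [0, 0, 0, 0, 0]]
  ]
}}

```text
time: 4.38
tool_pos: [0.4573, -0.031, 0.0923]
ee_rot: [3.141, -0.006, -2.96]
wrist_force: [-8.8, -1.0, 5.3]
width: 0.0005
finger_force: 4.4
```

```bash
python3 go.py -54,65,24
```

```text
TCP in gutter mm [-56.9  64.6  22.3] t 4.38 F [-8.8 -1.   5.3] rpy [ 3.141 -0.006 -2.96 ]
(-54.0, 65.0, 24.0) [ 0.46   -0.0303  0.094 ] tool delta mm [-2.8  0.2 -1.7]
```

In the tool's units: -0.002 m / 0.5 = -0.004.

Call:
{"fn": "run_rows", "kwargs": {
  "moves": [
    [[0, -0.004, 0, 0, 0], [0, -0.004, 0, 0, 0], [0, 0, 0, 0, 0]]
  ]
}}

```text
time: 4.63
tool_pos: [0.4572, -0.031, 0.0922]
ee_rot: [3.141, -0.016, -2.96]
wrist_force: [-18.8, -2.7, 12.0]
width: 0.0006
finger_force: 9.9
```

```bash
python3 go.py
```

```text
TCP in gutter mm [-56.9  64.6  22.3] t 4.63 F [-18.8  -2.7  12. ] rpy [ 3.141 -0.016 -2.96 ]
```

Call:
{"fn": "run_rows", "kwargs": {
  "moves": [
    [[0, 0.02, 0, 0, 0], [0, 0.02, 0, 0, 0], [0, 0.04, 0, 0, 0], [0, 0, 0, -0.08, 0], [0, 0.02, 0, -0.08, 0], [0, 0, 0, -0.08, 0], [0, 0, 0, 0, 0]]
  ]
}}

```text
time: 5.22
tool_pos: [0.4182, -0.0398, 0.2213]
ee_rot: [-3.135, 0.017, -2.959]
wrist_force: [0.0, -0.3, 0.7]
width: 0.0007
finger_force: 0.0
```

```bash
python3 - <<'E'
from bench import *
import cv2,numpy as np
s=snapshot("scene")["color"];t=snapshot("top")["color"]
cv2.imwrite("pics/k2.png",cv2.resize(s[180:270,305:425],(800,600),interpolation=cv2.INTER_CUBIC))
E
python3 go.py 0,-175,100 0,-175,28
```

```text
TCP in gutter mm [-99.   78.9 144. ] t 5.32 F [ 0.4  0.4 -1. ] rpy [-3.139  0.007 -2.959]
(0.0, -175.0, 100.0) [ 0.558  -0.2638  0.1402] tool delta mm [ -98.6 -246.5   75.8]
(0.0, -175.0, 28.0) [ 0.5564 -0.2552  0.0688] tool delta mm [ -98.1 -237.6  147.2]
```

View pics/k2.png

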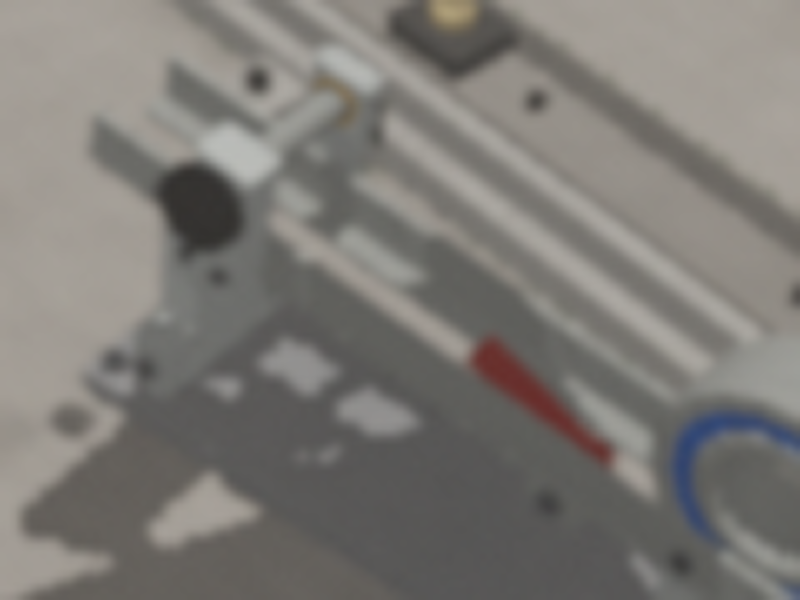

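In the tool's units: -0.034 m / 0.5 = -0.068, -0.014 m / 0.5 = -0.028.

```bash
python3 - <<'E'
from bench import *
from h import *
for n in("scene","top"): cam(n,snapshot(n))
p=np.load("g.npy")
w=g2w(p,[[-.046,.065,.036],[-.05,.065,.036]]);print(((proj("scene",w)-[305,180])*6.667).round())
w=g2w(p,[0,-.175,.028]);print(proj("scene",w),proj("top",w))
E
```

```text
[[183. 219.]
 [173. 226.]]
[[463.48540399 281.95044644]] [[457.50313904 174.26995121]]
```

Call:
{"fn": "run_rows", "kwargs": {
  "moves": [
    [[0, -0.028, -0.068, 0, 0], [0, -0.028, -0.068, 0, 0], [0, -0.028, -0.068, 0, 0], [0, -0.028, -0.068, 0, 0], [0, -0.028, -0.068, 0, 0], [0, -0.028, -0.068, 0, 0], [0, -0.028, -0.068, 0, 0], [0, 0, 0, 0, 0], [0, 0, 0, 0, 0]]
  ]
}}

```text
time: 6.17
tool_pos: [0.5534, -0.256, 0.2078]
ee_rot: [3.136, -0.005, -2.961]
wrist_force: [-0.8, 0.1, -0.3]
width: 0.0002
finger_force: 0.0
```

```bash
python3 go.py 0,-175,28
```

```text
TCP in gutter mm [  -3.1 -158.3  166. ] t 6.17 F [-0.8  0.1 -0.3] rpy [ 3.136 -0.005 -2.961]
(0.0, -175.0, 28.0) [ 0.5564 -0.2552  0.0688] tool delta mm [ -3.9  -0.5 139. ]
```

In the tool's units: 0.035 m / 0.5 = 0.07, 0.034 m / 0.5 = 0.068.

Call:
{"fn": "run_rows", "kwargs": {
  "moves": [
    [[0, -0.004, 0, 0.07, 0], [0, -0.004, 0, 0.07, 0], [0, 0, 0, 0.07, 0], [0, 0, 0, 0.068, 0], [0, 0, 0, 0, 0], [0, 0, 0, 0, 0]]
  ]
}}

```text
time: 6.67
tool_pos: [0.5557, -0.2523, 0.0711]
ee_rot: [3.137, -0.005, -2.958]
wrist_force: [0.8, -0.7, 0.3]
width: 0.0005
finger_force: 0.0
```

```bash
python3 go.py 0,-160,28
python3 - <<'E'
from bench import *
import cv2,numpy as np
s=snapshot("scene")["color"];t=snapshot("top")["color"]
f=lambda a:cv2.resize(a,(400,300),interpolation=cv2.INTER_CUBIC)
cv2.imwrite("pics/b1.png",np.hstack([f(s[190:310,370:530]),f(t[130:250,360:520])]))
E
```

```text
TCP in gutter mm [  -0.2 -171.7   30. ] t 6.67 F [ 0.8 -0.7  0.3] rpy [ 3.137 -0.005 -2.958]
(0.0, -160.0, 28.0) [ 0.5537 -0.2406  0.0706] tool delta mm [-0.2 11.8  0.6]
```

View pics/b1.png

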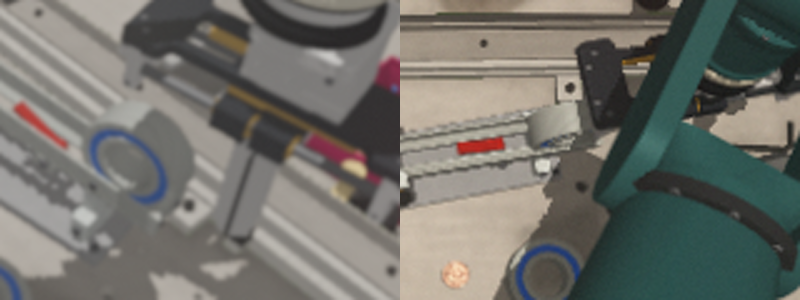

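The fingertips (crop (240,195)) stand behind the bearing (140,160), clear of the end plate, with nothing else in the way. I'll approach and roll it up along the slope.

In the tool's units: 0.006 m / 0.5 = 0.012, 0.004 m / 0.5 = 0.008.

Call:
{"fn": "run_rows", "kwargs": {
  "moves": [
    [[0, 0, 0.012, -0.0014, 0], [0, 0, 0.012, -0.0014, 0], [0, 0, 0.008, -0.001, 0], [0, 0, 0.004, -0.0004, 0], [0, 0, 0.004, -0.0006, 0], [0, 0, 0.004, -0.0004, 0], [0, 0, 0.004, -0.0006, 0], [0, 0, 0.004, -0.0004, 0], [0, 0, 0.004, -0.0006, 0], [0, 0, 0.004, -0.0004, 0], [0, 0, 0.004, -0.0006, 0], [0, 0, 0.004, -0.0004, 0], [0, 0, 0.004, -0.0006, 0], [0, 0, 0.004, -0.0004, 0], [0, 0, 0.004, -0.0006, 0], [0, 0, 0.004, -0.0004, 0], [0, 0, 0.004, -0.0006, 0], [0, 0, 0.004, -0.0004, 0]]
  ]
}}

```text
time: 8.27
tool_pos: [0.5495, -0.2091, 0.0791]
ee_rot: [3.142, 0.0, -2.959]
wrist_force: [-0.8, -2.1, 1.1]
width: 0.0004
finger_force: 0.7
```

```bash
python3 go.py 0,-88,28 0,-24.5,28
```

```text
TCP in gutter mm [   1.6 -127.5   32.6] t 8.27 F [-0.8 -2.1  1.1] rpy [ 3.142  0.    -2.959]
(0.0, -88.0, 28.0) [ 0.5408 -0.1703  0.0794] tool delta mm [ 1.6 39.7 -0.3]
(0.0, -24.5, 28.0) [ 0.5293 -0.1083  0.0871] tool delta mm [  1.6 102.8  -8. ]
```

In the tool's units: 0.0025 m / 0.5 = 0.005, 0.001 m / 0.5 = 0.002.

Call:
{"fn": "run_rows", "kwargs": {
  "moves": [
    [[0, 0, 0.005, -0.0002, 0], [0, 0.002, 0.005, -0.0002, 0], [0, 0, 0.005, -0.0002, 0], [0, 0, 0.005, -0.0002, 0], [0, 0, 0.005, -0.0004, 0], [0, 0, 0.005, -0.0004, 0], [0, 0, 0.005, -0.0006, 0], [0, 0, 0.005, -0.0006, 0], [0, 0, 0.005, -0.0006, 0], [0, 0, 0.005, -0.0006, 0], [0, 0, 0.005, -0.0006, 0], [0, 0, 0.005, -0.0006, 0], [0, 0, 0.005, -0.0006, 0], [0, 0, 0.005, -0.0006, 0]]
  ]
}}

```text
time: 9.43
tool_pos: [0.5422, -0.1748, 0.0823]
ee_rot: [3.142, 0.0, -2.959]
wrist_force: [0.3, -1.1, 1.0]
width: 0.0005
finger_force: 0.6
```

```bash
python3 go.py 0,-54,28 0,-24.5,28
```

```text
TCP in gutter mm [  0.6 -92.3  31.5] t 9.43 F [ 0.3 -1.1  1. ] rpy [ 3.142  0.    -2.959]
(0.0, -54.0, 28.0) [ 0.5346 -0.1371  0.0835] tool delta mm [ 0.6 38.5 -1.2]
(0.0, -24.5, 28.0) [ 0.5293 -0.1083  0.0871] tool delta mm [ 0.6 67.8 -4.8]
```

In the tool's units: 0.0015 m / 0.5 = 0.003, -0.0002 m / 0.5 = -0.0004.

Call:
{"fn": "run_rows", "kwargs": {
  "moves": [
    [[0, 0, 0.003, -0.0002, 0], [0, 0, 0.003, -0.0002, 0], [0, 0, 0.003, -0.0002, 0], [0, 0, 0.003, -0.0002, 0], [0, 0, 0.003, -0.0002, 0], [0, 0, 0.003, -0.0002, 0], [0, 0, 0.003, -0.0002, 0], [0, 0, 0.003, -0.0002, 0], [0, 0, 0.003, -0.0002, 0], [0, 0, 0.003, -0.0002, 0], [0, 0, 0.003, -0.0004, 0], [0, 0, 0.003, -0.0004, 0], [0, 0, 0.003, -0.0004, 0], [0, 0, 0.003, -0.0004, 0], [0, 0, 0.003, -0.0004, 0], [0, 0, 0.003, -0.0004, 0]]
  ]
}}

```text
time: 10.77
tool_pos: [0.5378, -0.1512, 0.0844]
ee_rot: [3.141, -0.0, -2.959]
wrist_force: [0.3, -2.6, 0.4]
width: 0.0009
finger_force: 0.9
```

```bash
python3 go.py 0,-54,28 0,-24.5,28
```

```text
TCP in gutter mm [  0.6 -68.2  30.7] t 10.77 F [ 0.3 -2.6  0.4] rpy [ 3.141 -0.    -2.959]
(0.0, -54.0, 28.0) [ 0.5346 -0.1371  0.0835] tool delta mm [ 0.6 14.5  0.9]
(0.0, -24.5, 28.0) [ 0.5293 -0.1083  0.0871] tool delta mm [ 0.6 43.7 -2.7]
```

In the tool's units: 0.001 m / 0.5 = 0.002, -0.0001 m / 0.5 = -0.0002.

Call:
{"fn": "run_rows", "kwargs": {
  "moves": [
    [[0, 0, 0.002, -0.0002, 0], [0, 0, 0.002, -0.0002, 0], [0, 0, 0.002, -0.0002, 0], [0, 0, 0.002, -0.0002, 0], [0, 0, 0.002, -0.0002, 0], [0, 0, 0.002, -0.0002, 0], [0, 0, 0.002, -0.0002, 0], [0, 0, 0.002, -0.0002, 0], [0, 0, 0.002, -0.0002, 0], [0, 0, 0.002, -0.0002, 0], [0, 0, 0.002, -0.0002, 0], [0, 0, 0.002, -0.0002, 0], [0, 0, 0.002, -0.0002, 0], [0, 0, 0.002, -0.0002, 0]]
  ]
}}

```text
time: 11.93
tool_pos: [0.5353, -0.1376, 0.0858]
ee_rot: [3.141, 0.0, -2.959]
wrist_force: [-0.7, -1.7, 0.5]
width: 0.0004
finger_force: 0.8
```

```bash
python3 go.py 0,-24.5,28
python3 - <<'E'
from bench import *
import cv2
s=snapshot("scene")["color"]
cv2.imwrite("pics/b2.png",cv2.resize(s[170:290,310:470],(800,600),interpolation=cv2.INTER_CUBIC))
E
```

```text
TCP in gutter mm [  0.6 -54.3  30.4] t 11.93 F [-0.7 -1.7  0.5] rpy [ 3.141  0.    -2.959]
(0.0, -24.5, 28.0) [ 0.5293 -0.1083  0.0871] tool delta mm [ 0.6 29.9 -1.3]
```

View pics/b2.png

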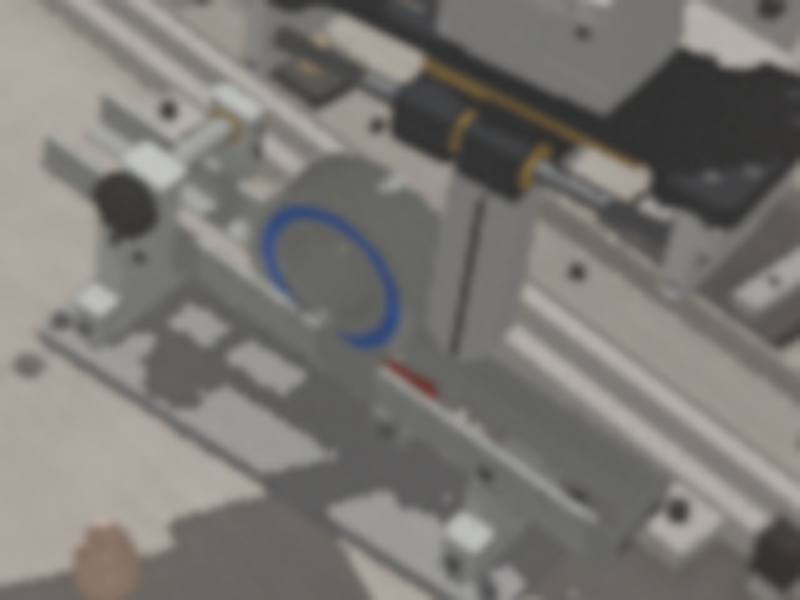

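The bearing (seal centre at crop (330,277)) is on the catch and the finger is still behind it. The pin is still across the gutter. Continuing gently.

In the tool's units: 0.001 m / 0.5 = 0.002, -0.0001 m / 0.5 = -0.0002.

Call:
{"fn": "run_rows", "kwargs": {
  "moves": [
    [[0, 0, 0.002, -0.0002, 0], [0, 0, 0.002, -0.0002, 0], [0, 0, 0.002, -0.0002, 0], [0, 0, 0.002, -0.0002, 0], [0, 0, 0.002, -0.0002, 0], [0, 0, 0.002, -0.0002, 0], [0, 0, 0.002, -0.0002, 0], [0, 0, 0.002, -0.0002, 0], [0, 0, 0.002, -0.0002, 0], [0, 0, 0.002, -0.0002, 0], [0, 0, 0.002, -0.0002, 0], [0, 0, 0.002, -0.0002, 0], [0, 0, 0.002, -0.0002, 0], [0, 0, 0.002, -0.0002, 0], [0, 0, 0.002, -0.0002, 0], [0, 0, 0.002, -0.0002, 0], [0, 0, 0.002, -0.0002, 0], [0, 0, 0.002, -0.0002, 0], [0, 0, 0.002, -0.0002, 0], [0, 0, 0.002, -0.0002, 0]]
  ]
}}

```text
time: 13.65
tool_pos: [0.5317, -0.1178, 0.0878]
ee_rot: [3.141, -0.0, -2.959]
wrist_force: [-0.5, 0.1, 0.3]
width: 0.0005
finger_force: 0.0
```

```bash
python3 go.py 0,-24.5,28
```

```text
TCP in gutter mm [  0.6 -34.1  29.9] t 13.65 F [-0.5  0.1  0.3] rpy [ 3.141 -0.    -2.959]
(0.0, -24.5, 28.0) [ 0.5293 -0.1083  0.0871] tool delta mm [0.6 9.8 0.7]
```

In the tool's units: 0.001 m / 0.5 = 0.002, -0.0001 m / 0.5 = -0.0002.

Call:
{"fn": "run_rows", "kwargs": {
  "moves": [
    [[0, 0, 0.002, -0.0002, 0], [0, 0, 0.002, -0.0002, 0], [0, 0, 0.002, -0.0002, 0], [0, 0, 0.002, -0.0002, 0]]
  ]
}}

```text
time: 13.98
tool_pos: [0.531, -0.114, 0.0883]
ee_rot: [3.141, 0.0, -2.959]
wrist_force: [0.1, -0.1, -0.7]
width: 0.0004
finger_force: 0.0
```

```bash
python3 go.py
```

```text
TCP in gutter mm [  0.6 -30.2  29.9] t 13.98 F [ 0.1 -0.1 -0.7] rpy [ 3.141  0.    -2.959]
```

Call:
{"fn": "run_rows", "kwargs": {
  "moves": [
    [[0, 0, 0.002, -0.0002, 0], [0, 0, 0.002, -0.0002, 0]]
  ]
}}

```text
time: 14.15
tool_pos: [0.5309, -0.1126, 0.0888]
ee_rot: [-3.14, 0.001, -2.959]
wrist_force: [0.4, -1.7, 0.6]
width: 0.0004
finger_force: 0.7
```

```bash
python3 go.py
python3 - <<'E'
from bench import *
from h import *
s=snapshot("scene");cam("scene",s)
cv2.imwrite("pics/b3.png",cv2.resize(s["color"][180:270,310:430],(800,600),interpolation=cv2.INTER_CUBIC))
p=np.load("g.npy")
print(((proj("scene",g2w(p,[[-.0135,y,.036] for y in(.010,.018,.024)]))-[310,180])*6.667).round())
E
```

```text
TCP in gutter mm [  0.8 -28.7  30.2] t 14.15 F [ 0.4 -1.7  0.6] rpy [-3.140e+00  1.000e-03 -2.959e+00]
[[388. 268.]
 [364. 252.]
 [346. 239.]]
```

View pics/b3.png

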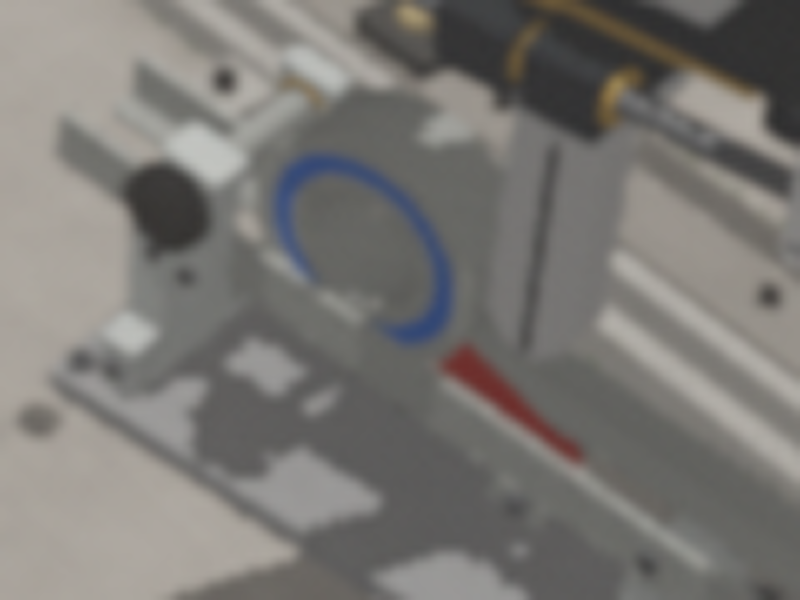

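The catch has sprung up behind the bearing (red ramp (445–580, 350–460)). The seal centre at (363,249) matches gutter y ≈ 18–19, so it is resting back on the catch. I'll ease it the last few mm to the pin.

In the tool's units: 0.001 m / 0.5 = 0.002, -0.0001 m / 0.5 = -0.0002.

Call:
{"fn": "run_rows", "kwargs": {
  "moves": [
    [[0, 0, 0.002, -0.0002, 0], [0, 0, 0.002, -0.0002, 0], [0, 0, 0.002, -0.0002, 0]]
  ]
}}

```text
time: 14.45
tool_pos: [0.5302, -0.1093, 0.0889]
ee_rot: [-3.141, 0.0, -2.96]
wrist_force: [0.8, -2.3, 0.8]
width: 0.0004
finger_force: 0.7
```

Call:
{"fn": "run_rows", "kwargs": {
  "moves": [
    [[0, 0, 0.002, -0.0002, 0], [0, 0, 0.001, 0, 0]]
  ]
}}

```text
time: 14.62
tool_pos: [0.53, -0.1081, 0.089]
ee_rot: [-3.14, 0.0, -2.959]
wrist_force: [0.7, -2.7, -0.4]
width: -0.0003
finger_force: 1.7
```

Call:
{"fn": "run_rows", "kwargs": {
  "moves": [
    [[0, 0, 0.001, 0, 0], [0, 0, 0.001, 0, 0]]
  ]
}}

```text
time: 14.78
tool_pos: [0.53, -0.108, 0.0891]
ee_rot: [-3.139, 0.0, -2.96]
wrist_force: [0.3, -6.2, -0.4]
width: 0.0009
finger_force: 3.1
```

```bash
python3 go.py
```

```text
TCP in gutter mm [  0.7 -24.1  30. ] t 14.78 F [ 0.3 -6.2 -0.4] rpy [-3.139  0.    -2.96 ]
```

The force rose to 6 N at TCP y = −24 mm, which is just where the pin contact should be. I'll ease off slowly, back away and rise.

In the tool's units: -0.035 m / 0.5 = -0.07, -0.03 m / 0.5 = -0.06.

Call:
{"fn": "run_rows", "kwargs": {
  "moves": [
    [[0, 0, -0.002, 0, 0], [0, 0, -0.002, 0, 0], [0, 0, -0.002, 0, 0], [0, 0, -0.002, 0, 0], [0, 0, -0.002, 0, 0], [0, 0, -0.002, 0, 0], [0, 0, -0.002, 0, 0], [0, 0, -0.002, 0, 0], [0, 0, -0.002, 0, 0], [0, 0, -0.004, 0, 0], [0, 0, -0.01, 0.001, 0], [0, 0, -0.02, 0, 0], [0, 0, -0.02, 0, 0], [0, 0, -0.02, -0.02, 0], [0, 0, 0, -0.06, 0], [0, 0, 0, -0.07, 0], [0, 0, 0, -0.07, 0], [0, 0, 0, -0.06, 0], [0, 0, 0, 0, 0], [0, 0, 0, 0, 0]]
  ]
}}

```text
time: 16.45
tool_pos: [0.5393, -0.1534, 0.2319]
ee_rot: [-3.138, 0.006, -2.96]
wrist_force: [-0.3, -0.5, -0.2]
width: 0.0004
finger_force: 0.0
```

Call:
{"fn": "run_rows", "kwargs": {
  "moves": [
    [[0, 0.02, -0.07, 0, 0], [0, 0.02, -0.07, 0, 0], [0, 0.02, -0.07, 0, 0], [0, 0, 0, 0, 0], [0, 0, 0, 0, 0], [0, 0, 0, 0, 0], [0, 0, 0, 0, 0], [0, 0, 0, 0, 0]]
  ]
}}

```text
time: 17.12
tool_pos: [0.5277, -0.2594, 0.2281]
ee_rot: [3.141, -0.0, -2.958]
wrist_force: [-0.1, 0.8, -0.2]
width: 0.0004
finger_force: 0.0
```

```bash
python3 - <<'E'
from bench import *
import cv2,numpy as np
s=snapshot("scene")["color"];t=snapshot("top")["color"]
f=lambda a:cv2.resize(a,(400,300),interpolation=cv2.INTER_CUBIC)
cv2.imwrite("pics/f.png",np.hstack([f(s[180:300,305:465]),f(t[160:280,300:460])]))
E
```

```text
(no output)
```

View pics/f.png

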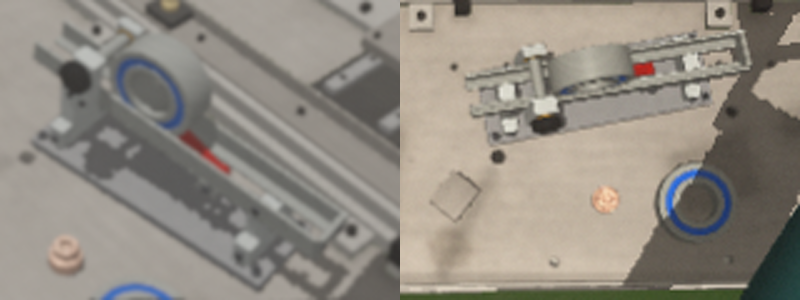

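The bearing sits between the raised red catch (left crop (205,150)) and the pin, which is fully across the gutter. The spare bearing, bush and block have not moved, and the arm is clear.

```bash
python3 -c "
from bench import *
print(close_job())"
```

```text
the job is handed in; nothing more can be done
None
```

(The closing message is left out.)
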